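# Unscrew a detergent cap of unknown thread hand

## Task

Swing the caddy's steel retaining bar down until it rests in its yellow catch. Then take the teal cap off the jug with the teal label: nobody knows whether it loosens clockwise or counter-clockwise, so find out by trying one way and, if it stops, the other; then lift it straight up until its lower edge is a few centimetres above the jug's neck. Finish while still holding the cap still and level above its jug, with the bar shut and everything else, the other jug's white cap included, left where it was.

Things in the scene. Friction and masses are not known exactly. Their poses are not given: they have to be found in the camera images.
- caddy: Grey bottle caddy, a tray 170 mm deep (x), 340 mm wide (y), 30 mm rim, fixed to the table; origin under its centre. The jugs stand in it at y = +65 and -65 mm, in either order. On its robot side, at x = -70 mm, posts at y = +150 (hinge) and -150 mm (yellow U-shaped catch, prongs up to 166 mm high) carry the retaining bar. Place and yaw vary.
- latch (a joint): Angle of the retaining bar, 12 mm round steel. 0 = level, resting in the catch (firm stop), 150 mm above the table; grows as the bar swings up, to 1.1; starts at 0.35 to 0.75. The hinge is stiff: the bar stays where left and takes 1 to 3 N at the tab to move. It swings in the upright plane x = -70 mm of the caddy: pushing down on the tab closes it.
- latch_tab (a point): Middle of the upper face of the red thumb tab (26 x 34 mm) on the retaining bar, 215 mm from the hinge axis, 7 mm above the bar's axis line. Axes of the caddy when the bar is level.
- latch_hinge (a point): Hinge axis of the retaining bar, 150 mm above the table; the axis runs along the caddy's x.
- jug: White jug with teal labels, the one to open, fixed in the caddy so that it cannot turn: 90 mm deep, 112 mm wide, handle towards +x; origin under its centre, 6 mm above the table. Shoulder 150 mm, rim of its 29 mm wide neck 177 mm above the origin. Gripped cap: fingertips up to 35 mm below the cap's top stay clear of the shoulder.
- cap: Teal cap, loose, 30 to 65 g, round, 56 mm across, 45 mm tall, top 20 mm solid; origin: centre of its lower rim (seated: 158 mm above the table), z up. Quick thread: the loosening way (varies, unseen) it turns easily, without rising, to a stop at about 80 degrees; from 60 on it lifts off (ease back off the stop first, it rubs). The other way it stops within 12 degrees; it then rises only 3 mm.
- other_jug: Cream jug with blue labels beside the first, same size, fixed. Bystander.
- other_cap: White cap of the cream jug, same size as the teal one, origin in the centre of its lower rim. Leave it alone.
- softener: Blue bottle, red cap, 64 mm across, 150 mm tall; origin under its centre. Bystander.
- scoop: Orange measuring mug, 76 mm across, 60 mm tall; origin under its centre. Bystander.
- brush: Wooden hand brush lying on the table; origin under its middle. Bystander.
- stain_jar: Clear jar with yellow lid, 70 mm across, 85 mm tall; origin under its centre. Bystander.
- soap: Green soap bar 85 x 55 x 30 mm; origin under its centre. Bystander.
- roll_core: Short cardboard tube standing on end, 60 mm across, 60 mm tall; origin under its centre. Bystander.
Mind the look-alikes: they are no part of the job. Of the things that look like the cap, the smallest one is meant.

How it is judged:
By the outcome, as a careful person would: the job done as asked, in the order asked, and still so for the second after the job is handed in, while the arm keeps its last pose, push and grip.
It also fails if it takes over 54 s, if anything falls off the work surface, if the arm or the gripper's body presses on something with over 40 N, if the wrist force passes 120 N, or if a joint passes its speed limit or range.

## Robot

A 7-joint arm with a two-finger parallel gripper is mounted at the origin on the work surface. World frame = base frame: x ahead of the robot, y to its left, z up, the work surface at z = 0. Lengths are in m, angles in rad, forces in N, time in s.
With the tool pointing down it reaches from about 0.4 to 0.85 m from the base axis. Payload 6.9 kg.
Tool frame: the origin (TCP) lies midway between the tips of the shut fingers; the grasp point (between the pads) lies 19 mm behind it; z points along the fingers, y is the line along which they close (so a half turn about z gives the same grasp; the last joint's range is limited). The gripper opens to 85 mm and grips with 20 to 120 N. Pads are 22 mm wide; open, the fingers measure 114 mm over their backs; the gripper's body (76 mm by 85 mm) begins 54 mm behind the grasp point. The pads swing forward as they close: fully open they stand 13 mm farther back than shut.
Start: joints at [-1.222, 0.507, -0.238, 1.5, 0.126, 1.149, -0.155], TCP at [0.15, 0.607, 0.231] pointing down, gripper open.
Joint ranges: [-3.08, 3.08], [-0.24, 2.05], [-1.43, 1.35], [0, 2.5], [-1.52, 4.66], [0.17, 1.96], [-2.89, 2.89]. Speed limits (rad/s): [2.39, 2.39, 3.14, 3.14, 3.14, 3.14, 3.14].

## Interface

Orientations are given as a unit quaternion [x, y, z, w].
In Python, from rig import telemetry, optics, job gives the robot as it stands.
- The arm moves only by the tool carry_out, never from a script. Its argument "rows" is a list of rows, each a list of 7 numbers: the shift along the tool's x, y, z in units of 40 mm (1.0 is 40 mm), then the turn, a rotation vector about the tool's x, y, z in units of 8 degrees (1.0 is 8 degrees), then the finger opening in mm, from 0 to 85.4. A call has 1 to 5 rows; each row shifts and turns the commanded pose from where the row before left it, along the tool's axes as they then stand; what a row does not reach is not made up. A row lasts 1/8 s, in which the tool goes at most 62.5 mm and 10.7 degrees, less where a joint would pass 70% of its speed; a pose out of reach is approached as far as the arm can. A call is refused whole if a number of a shift passes 1 or a number of a turn 1, either way. A call with a gripper value outside its range is refused whole. The fingers move at their own pace and stop on an object; the grip force is fixed at half the most. Time passes only in rows, so rows that do not move let the fingers close. It gives the time, the measured TCP pose, the force, the opening and the grip force at its end, in the units of the state.
- telemetry.get_state(): the state, without advancing time (a new reading comes with each control period).
- optics.read_camera(name): name is "side" or "top" or "wrist"; returns a dict with "color" (420x560x3 uint8, blue, green, red), "range_z" (420x560 float32, m along the optical axis (not along the pixel's ray), 0 where there is no reading), "vfov" (degrees; the focal length in pixels is half the picture's height over the tangent of half this angle, whatever the lens; pixels are square), "cx", "cy" (the principal point, pixels), "eye" and "orientation" of the camera in the world. Camera axes: x right, y up, looking along -z (the intrinsics and any distortion apply to the point x, -y, -z); pixel columns grow to the right and rows downward; lengths in m; the calibration is good to about 2 mm. A picture is of the moment at which its call begins.
- job.job_done(): hands the job in; it is judged then, once.
The state is a dict: "t": time; "joint_pos": joint angles; "qd": joint speeds; "joint_efforts": joint torques, N m; "eef_pos": TCP position; "tool_rot": TCP orientation; "wrist_force": force on the tool from outside, world axes, zero at the start; "torque": the same for the moment, N m; "grip_width": finger opening in m; "gripper_force": force on a finger pad.
Only numpy, scipy, OpenCV 4.12 (cv2) and the standard library are available. Lean on these libraries where they do the work, as an engineer would, in place of code of your own. Each camera call takes 0.05 s, during which the arm holds its last target. There are 200 camera calls.

## Working session

There is one attempt and no reset: what is moved stays moved. The work goes in short steps, Python scripts to look and compute and a tool call to move; the robot and the scene stay as the last step left them, time stands still between calls to the robot, and variables do not carry over. Pictures are saved under pics/ and viewed, at most 10 in all, crops included, and the job is handed in when it is done.

Besides the shell and the picture viewer there is one more tool, called after "Call:" in YAML: its name, and indented under it one key for each argument. carry_out: Moves the arm, as the interface text tells. Its arguments: {"type":"object","properties":{"rows":{"type":"array"}},"required":["rows"]}

```bash
ls; mkdir -p pics
cat > h.py <<'E'
import numpy as np, cv2
from scipy.spatial.transform import Rotation as R
from rig import telemetry, optics, job
def cam(n):
    d=optics.read_camera(n); return d
def cloud(d):
    h,w=d["range_z"].shape; f=h/2/np.tan(np.radians(d["vfov"])/2)
    v,u=np.mgrid[:h,:w]; z=d["range_z"]
    p=np.stack([(u-d["cx"])/f*z,-(v-d["cy"])/f*z,-z],-1)
    return p@R.from_quat(d["orientation"]).as_matrix().T+np.array(d["eye"])
E
python3 - <<'E'
from h import *
for n in("side","top"):
    d=cam(n); cv2.imwrite(f"pics/{n}0.png",d["color"]); print({k:v for k,v in d.items() if k not in("color","range_z")})
    np.savez(f"{n}0.npz",c=d["color"],p=cloud(d),z=d["range_z"])
print(telemetry.get_state())
E
```

```text
pics
{'vfov': 54.227333388289466, 'cx': 275.16869810748574, 'cy': 206.64577544327562, 'eye': array([1.04333938, 0.66385275, 0.90213515]), 'orientation': array([0.12675269, 0.3712319 , 0.87544888, 0.2823294 ])}
{'vfov': 51.09878813424566, 'cx': 274.81138073742864, 'cy': 208.55331918570994, 'eye': array([ 0.41206209, -0.02603273,  1.34101387]), 'orientation': array([-0.03833546,  0.03510795,  0.70710396, -0.70519629])}
{'t': 0.1, 'joint_pos': array([-1.22249883,  0.50824968, -0.2375093 ,  1.50097828,  0.1256989 ,
        1.14889816, -0.15483376]), 'qd': array([-0.00051386, -0.00292259, -0.00052507, -0.00231803,  0.00033211,
       -0.00074182,  0.00030602]), 'joint_efforts': array([-4.67623628e-03, -6.21841621e+01, -2.19417885e+00, -2.50211370e+01,
        1.27303778e-02,  7.81382492e-03,  3.00827890e-05]), 'eef_pos': array([0.15024239, 0.60623875, 0.23053721]), 'tool_rot': array([ 1.21124633e-01,  9.92637006e-01, -7.69806553e-04, -7.70631088e-05]), 'wrist_force': array([-0.57362643,  0.17793471, -0.16831467]), 'torque': array([ 0.02600496, -0.01321668,  0.03262084]), 'gripper_force': 0.0, 'grip_width': 0.08558480782776062}
```

View pics/top0.png

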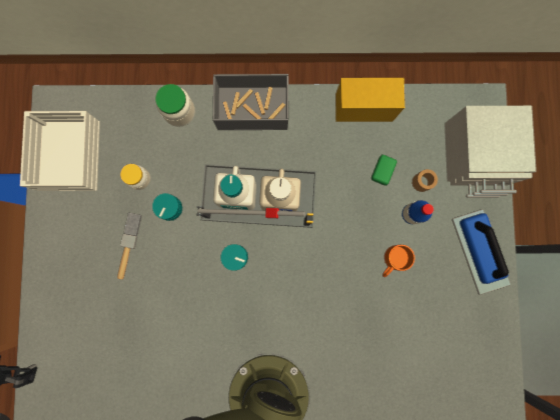

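View pics/side0.png

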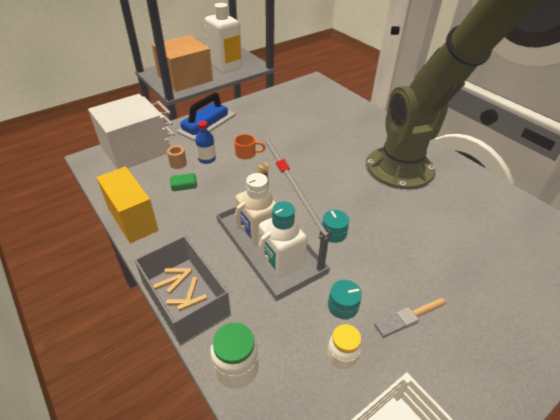

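The top view shows the jug with the teal cap at (232,187), the white cap at (280,190), the red tab at (271,213), the hinge at (205,214) and the yellow catch at (310,218). Two loose teal look-alikes lie at (167,207) and (234,257). The side view confirms that the teal label at (270,255) is under the teal cap.

Run:
```python
from h import *
for n in("top","side"):
    d=np.load(n+"0.npz"); c,p=d["c"],d["p"]; hsv=cv2.cvtColor(c,cv2.COLOR_BGR2HSV).astype(int); H,S,V=[hsv[...,i] for i in range(3)]
    print(n, "table z", np.median(p[...,2][(abs(p[...,0]-.45)<.03)&(abs(p[...,1])<.2)]))
    def rep(name,m):
        q=p[m]
        if len(q): print(name,len(q),np.median(q,0).round(4),q.min(0).round(4),q.max(0).round(4))
    box=(p[...,0]>.45)&(p[...,0]<.85)&(abs(p[...,1])<.3)
    rep("teal top",box&(p[...,2]>.197)&(H>78)&(H<98)&(S>120)&(abs(p[...,0]-.68)<.08))
    rep("white top",box&(p[...,2]>.197)&(p[...,2]<.215)&(S<60)&(p[...,0]>.59))
    rep("red",box&((H<6)|(H>174))&(S>170)&(V>90)&(p[...,2]>.1))
    rep("yellow",box&(H>20)&(H<32)&(S>170)&(p[...,2]>.1)&(p[...,2]<.2))
    m=box&(p[...,2]>.142)&(p[...,0]<.615)&(p[...,0]>.5)&~((H<6)|(H>174))&(S<110)
    q=p[m]; print("bar n",len(q)); 
    if len(q):
        for y in np.arange(-.2,.2,.03):
            s=q[abs(q[:,1]-y)<.015]
            if len(s)>3: print(round(y,2),len(s),np.median(s,0).round(4))
    # rim
    m=box&(p[...,2]>.022)&(p[...,2]<.036)&(S<80)
    pts=p[m][:,:2].astype(np.float32)
    print("rim",len(pts),cv2.minAreaRect(pts))
```

```text
top table z 0.0006027443371132701
teal top 81 [0.6066 0.1012 0.203 ] [0.6006 0.0705 0.1989] [0.6203 0.1204 0.2102]
white top 150 [ 0.6004 -0.0321  0.2036] [ 0.59   -0.0583  0.1982] [0.6194 0.1229 0.2098]
red 116 [ 0.5179 -0.0128  0.2389] [ 0.5051 -0.0292  0.2307] [0.5293 0.0013 0.2456]
yellow 319 [ 0.8351 -0.2522  0.1302] [ 0.4979 -0.2999  0.1009] [ 0.85   -0.105   0.1692]
bar n 1343
-0.11 21 [ 0.5133 -0.114   0.1445]
-0.08 95 [ 0.5181 -0.0712  0.2598]
-0.05 292 [ 0.5705 -0.0478  0.203 ]
-0.02 294 [ 0.5749 -0.024   0.2023]
0.01 88 [0.5687 0.0034 0.1514]
0.04 55 [0.5205 0.0403 0.2152]
0.07 159 [0.572  0.069  0.1514]
0.1 132 [0.5627 0.0984 0.1856]
0.13 106 [0.5622 0.1256 0.1736]
0.16 48 [0.5283 0.159  0.1658]
0.19 53 [0.5318 0.1843 0.1573]
rim 667 ((0.6746802926063538, 0.08110468089580536), (0.45092254877090454, 0.3318886458873749), 86.08919525146484)
side table z -7.048060296632741e-05
teal top 92 [0.6097 0.1042 0.2021] [0.6    0.0738 0.1982] [0.6225 0.1227 0.205 ]
white top 121 [ 0.6013 -0.0264  0.2022] [ 0.5901 -0.0587  0.1971] [0.6185 0.0984 0.2061]
red 83 [ 0.5204 -0.0098  0.2361] [ 0.508  -0.0246  0.228 ] [0.5299 0.0048 0.244 ]
yellow 180 [ 0.8385 -0.2514  0.1289] [ 0.5001 -0.2994  0.1251] [ 0.8498 -0.1102  0.1642]
bar n 1421
-0.11 14 [ 0.5088 -0.1071  0.1436]
-0.08 46 [ 0.5142 -0.0783  0.2613]
-0.05 183 [ 0.5817 -0.0462  0.2024]
-0.02 471 [ 0.5956 -0.0145  0.184 ]
0.01 107 [0.5784 0.0007 0.1507]
0.04 53 [0.5224 0.0403 0.2138]
0.07 77 [0.5261 0.0713 0.2018]
0.1 99 [0.5296 0.0995 0.1899]
0.13 222 [0.5842 0.1244 0.1555]
0.16 59 [0.5308 0.1595 0.1651]
0.19 90 [0.5311 0.1861 0.155 ]
rim 878 ((0.6787638664245605, 0.06517033278942108), (0.3399374186992645, 0.416995108127594), 0.3429383635520935)
```

Run:
```python
from h import *
for n in("top","side"):
    d=np.load(n+"0.npz"); c,p=d["c"],d["p"]; hsv=cv2.cvtColor(c,cv2.COLOR_BGR2HSV).astype(int); H,S,V=[hsv[...,i] for i in range(3)]
    X,Y,Z=p[...,0],p[...,1],p[...,2]
    for nm,y0 in(("teal",.105),("white",-.027)):
        m=(Z>.197)&(Z<.212)&(X>.545)&(X<.66)&(abs(Y-y0)<.045)
        q=p[m]; (cx,cy),r=cv2.minEnclosingCircle(q[:,:2].astype(np.float32)); print(n,nm,len(q),cx,cy,r,np.median(q[:,2]), q[:,:2].mean(0))
        # pointer (white on teal / dark) 
    m=(X>.5)&(X<.545)&(Y<.2)&(Y>-.11)&(Z>.153)&(Z<.3)&(S<110)
    q=p[m]; q=q[abs(q[:,0]-(.518+.065*(q[:,1]+.01)))<.012]
    for dd in ((q[:,1],q[:,0]),(q[:,1],q[:,2])):
        l=cv2.fitLine(np.stack(dd,1).astype(np.float32),cv2.DIST_HUBER,0,.01,.01).ravel(); print("line slope",l[1]/l[0],"at y=0",l[3]-l[2]*l[1]/l[0], "at y=.19",l[3]+(.19-l[2])*l[1]/l[0])
    print(q.min(0),q.max(0))
    m=(H>20)&(H<32)&(S>150)&(Z>.1)&(abs(X-.51)<.04)&(abs(Y+.12)<.05); print("catch",p[m].mean(0),p[m].min(0),p[m].max(0))
```

```text
top teal 351 0.5949278473854065 0.09664909541606903 0.028120942413806915 0.2030632799480443 [0.59436605 0.09597945]
top white 349 0.5860132575035095 -0.03396081551909447 0.02831253968179226 0.20322034772526099 [ 0.58536444 -0.03378849]
line slope 0.068026535 at y=0 0.5180556 at y=.19 0.53098065
line slope -0.40638578 at y=0 0.23144571 at y=.19 0.15423241
[ 0.50780075 -0.09310781  0.15312227] [0.542959   0.19278088 0.27259774]
catch [ 0.50932557 -0.11354478  0.16060685] [ 0.49786109 -0.12134685  0.14390682] [ 0.52265824 -0.10500261  0.16919451]
side teal 309 0.59488445520401 0.09618396311998367 0.02941717952489853 0.20222974282372153 [0.59584115 0.09817688]
side white 253 0.5854158401489258 -0.032125324010849 0.03003525547683239 0.20202503250843684 [ 0.586627   -0.03120914]
line slope 0.068829805 at y=0 0.5196649 at y=.19 0.53274256
line slope -0.40182737 at y=0 0.22966525 at y=.19 0.15331805
[ 0.50517383 -0.10673166  0.1534863 ] [0.54288417 0.19457094 0.27025704]
catch [ 0.5130994  -0.11218372  0.15819026] [ 0.49957208 -0.11911744  0.15037566] [ 0.52292313 -0.10214145  0.16644011]
```

Call:
carry_out:
  rows:
    - [0,0,-1,0,0,0,0]
    - [0,0,-1,0,0,0,0]
    - [-0.95,-0.95,-0.3,0,0,0,0]
    - [-0.95,-0.95,0,0,0,0,0]
    - [-0.95,-0.95,0,0,0,0,0]

```text
t: 0.72
eef_pos: [0.2343, 0.4669, 0.3231]
tool_rot: [0.121, 0.993, -0.0, 0.0]
wrist_force: [1.3, -0.2, 0.4]
grip_width: -0.0002
gripper_force: 0.0
```

Call:
carry_out:
  rows:
    - [-0.95,-0.95,0,0,0,0,0]
    - [-0.95,-0.95,0,0,0,0,0]
    - [-0.95,-0.95,0,0,0,0,0]
    - [-0.95,-0.95,0,0,0,0,0]
    - [-0.95,-0.95,0,0,0,0,0]

```text
t: 1.35
eef_pos: [0.3728, 0.2368, 0.3232]
tool_rot: [0.121, 0.993, -0.0, -0.0]
wrist_force: [-0.2, -0.6, 0.4]
grip_width: -0.0003
gripper_force: 0.0
```

Call:
carry_out:
  rows:
    - [-0.95,-0.95,0,0,0,0,0]
    - [-0.95,-0.95,0,0,0,0,0]
    - [-0.95,-0.95,0,0,0,0,0]
    - [-0.95,-0.95,0,0,0,0,0]
    - [-0.95,-0.95,0,0,0,0,0]

```text
t: 1.98
eef_pos: [0.5115, 0.0069, 0.3231]
tool_rot: [0.121, 0.993, 0.0, -0.0]
wrist_force: [0.9, 0.8, -0.4]
grip_width: -0.0001
gripper_force: 0.0
```

Call:
carry_out:
  rows:
    - [0,0,0,0,0,-0.62,0]
    - [0,0,0,0,0,-0.62,0]
    - [0,0,0,0,0,0,0]

```text
t: 2.35
eef_pos: [0.5108, 0.0082, 0.3229]
tool_rot: [0.035, 0.999, -0.0, -0.0]
wrist_force: [0.1, -0.1, 0.4]
grip_width: 0.0002
gripper_force: 0.0
```

```bash
cat > st.py <<'E'
from h import *
import sys
s=telemetry.get_state(); r=R.from_quat(s["tool_rot"]).as_matrix()
print("q",s["joint_pos"].round(3),"p",s["eef_pos"].round(4),"t",s["t"]); print("x",r[:,0].round(3),"y",r[:,1].round(3),"f",s["wrist_force"].round(1),"tq",s["torque"].round(2),s["grip_width"],s["gripper_force"])
if len(sys.argv)>3:
    print("delta units",((np.array(list(map(float,sys.argv[1:4])))-s["eef_pos"])@r/.04).round(3))
E
python3 st.py .518 -.010 .245
```

```text
q [-0.139  0.26   0.101  1.633 -0.027  1.25   1.467] p [0.5108 0.0082 0.3229] t 2.35
x [-0.998  0.07   0.001] y [ 0.07   0.998 -0.   ] f [ 0.1 -0.1  0.4] tq [-0.05  0.03 -0.03] 0.00017370842637908334 0.0
delta units [-0.213 -0.442  1.948]
```

Call:
carry_out:
  rows:
    - [-0.1,-0.22,0.6,0,0,0,0]
    - [-0.11,-0.22,0.6,0,0,0,0]
    - [0,0,0.6,0,0,0,0]
    - [0,-0.03,0.3,0,0,0,0]
    - [0,-0.06,0.3,0,0,0,0]

```text
t: 2.98
eef_pos: [0.5181, -0.0132, 0.2271]
tool_rot: [0.035, 0.999, -0.0, 0.0]
wrist_force: [-0.2, 0.1, 1.2]
grip_width: 0.0001
gripper_force: 0.3
```

Call:
carry_out:
  rows:
    - [0,-0.06,0.3,0,0,0,0]
    - [0,-0.06,0.3,0,0,0,0]
    - [0,-0.06,0.3,0,0,0,0]
    - [0,-0.06,0.3,0,0,0,0]
    - [0,-0.06,0.2,0,0,0,0]

```text
t: 3.6
eef_pos: [0.5168, -0.0254, 0.1704]
tool_rot: [0.035, 0.999, 0.0, -0.0]
wrist_force: [0.4, -0.3, 0.6]
grip_width: -0.0001
gripper_force: 0.3
```

```bash
python3 st.py .516 -.0285 .157
```

```text
q [-0.069  0.403  0.101  1.873 -0.052  0.869  1.558] p [ 0.5168 -0.0254  0.1704] t 3.6
x [-0.998  0.07   0.001] y [0.07  0.998 0.   ] f [ 0.4 -0.3  0.6] tq [ 0.12 -0.02 -0.  ] -0.0001317941154169826 0.25870548206512467
delta units [ 0.015 -0.08   0.335]
```

Call:
carry_out:
  rows:
    - [0,-0.04,0.12,0,0,0,0]
    - [0,-0.04,0.1,0,0,0,0]
    - [0,0,0.08,0,0,0,0]
    - [0,0,0.06,0,0,0,0]
    - [0,0,0,0,0,0,0]

```text
t: 4.22
eef_pos: [0.5169, -0.0287, 0.1571]
tool_rot: [0.035, 0.999, -0.0, 0.0]
wrist_force: [-0.1, -0.5, 2.6]
grip_width: 0.0
gripper_force: 1.1
```

Call:
carry_out:
  rows:
    - [0,0,0.05,0,0,0,0]
    - [0,0,0,0,0,0,0]

```text
t: 4.47
eef_pos: [0.5171, -0.0287, 0.1568]
tool_rot: [0.035, 0.999, 0.0, 0.001]
wrist_force: [-5.5, 0.2, 19.1]
grip_width: -0.0001
gripper_force: 9.7
```

Call:
carry_out:
  rows:
    - [0,0,-0.5,0,0,0,0]
    - [0,0,-1,0,0,0,0]
    - [0,0,-1,0,0,0,0]
    - [0,0.3,-0.8,0,0,0,40]
    - [-0.4,0.75,0,0,0,0,85]

```text
t: 5.1
eef_pos: [0.5366, 0.0111, 0.29]
tool_rot: [0.036, 0.999, -0.0, 0.003]
wrist_force: [0.6, -0.4, -2.0]
grip_width: 0.036
gripper_force: 0.0
```

Call:
carry_out:
  rows:
    - [-0.45,0.75,0,0,0,0,85]
    - [-0.45,0.75,0,0,0,0,85]
    - [-0.43,0.71,0,0,0,0,85]
    - [0,0,0,0,0,-1,85]
    - [0,0,0,0,0,-1,85]

```text
t: 5.72
eef_pos: [0.595, 0.0975, 0.2863]
tool_rot: [-0.107, 0.994, -0.0, -0.0]
wrist_force: [0.6, 0.2, 0.3]
grip_width: 0.0851
gripper_force: 0.0
```

Call:
carry_out:
  rows:
    - [0,0,0,0,0,-1,85]
    - [0,0,0,0,0,-1,85]
    - [0,0,0,0,0,-1,85]
    - [0,0,0,0,0,-1,85]
    - [0,0,0,0,0,-1,85]

```text
t: 6.35
eef_pos: [0.5949, 0.0969, 0.2866]
tool_rot: [-0.441, 0.898, 0.0, -0.0]
wrist_force: [0.1, 0.2, 0.2]
grip_width: 0.0849
gripper_force: 0.0
```

Call:
carry_out:
  rows:
    - [0,0,0,0,0,-1,85]
    - [0,0,0,0,0,-1,85]
    - [0,0,0,0,0,-1,85]
    - [0,0,0,0,0,-1,85]
    - [0,0,0,0,0,0,85]

```text
t: 6.98
eef_pos: [0.5949, 0.0967, 0.2866]
tool_rot: [-0.669, 0.743, 0.0, -0.0]
wrist_force: [-0.3, 0.0, -0.1]
grip_width: 0.0852
gripper_force: 0.0
```

```bash
python3 - <<'E'
from h import *
d=cam("side"); w=cam("wrist"); im=np.hstack([d["color"],w["color"]])
cv2.imwrite("pics/a1.png",cv2.resize(im,(800,300),interpolation=cv2.INTER_AREA))
p=cloud(w); X,Y,Z=p[...,0],p[...,1],p[...,2]
for nm,y0 in(("teal",.0965),("white",-.033)):
    m=(Z>.197)&(Z<.212)&(X>.545)&(X<.66)&(abs(Y-y0)<.045)
    if m.sum()>20: q=p[m]; print(nm,len(q),cv2.minEnclosingCircle(q[:,:2].astype(np.float32)),np.median(q,0))
np.savez("w1.npz",c=w["color"],p=p)
p=cloud(d);hsv=cv2.cvtColor(d["color"],cv2.COLOR_BGR2HSV).astype(int);m=((hsv[...,0]<6)|(hsv[...,0]>174))&(hsv[...,1]>170)&(abs(p[...,0]-.517)<.05)&(abs(p[...,1])<.08)
print("tab",np.median(p[m],0))
E
python3 st.py .595 .0963 .165
```

```text
teal 4509 ((0.5951967239379883, 0.09398145228624344), 0.028019927442073822) [0.59506937 0.09235104 0.20257149]
white 4990 ((0.5863135457038879, -0.03500184789299965), 0.02784895896911621) [ 0.58733715 -0.0284422   0.20265568]
tab [ 0.52028448 -0.02682114  0.15595926]
q [-0.02   0.439 -0.29   1.467  0.128  1.254  2.71 ] p [0.5949 0.0967 0.2868] t 7.075
x [-0.108 -0.994 -0.   ] y [-0.994  0.108  0.   ] f [0.7 1.  0.1] tq [-0.01  0.04  0.06] 0.08509893929741098 0.0
delta units [ 0.009 -0.004  3.044]
```

View pics/a1.png

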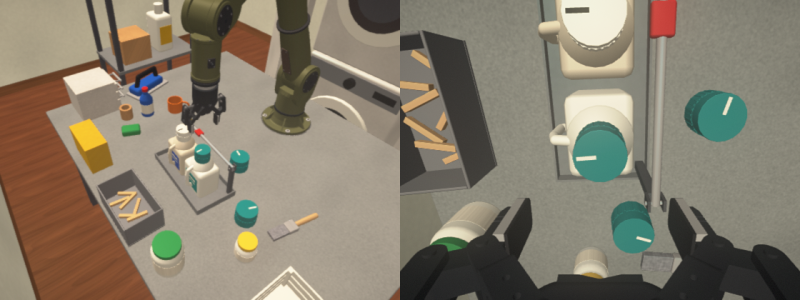

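The left half shows the bar level with its red tab down. The right half (wrist) shows the teal cap at (600,155) with its white mark, and the fingers open. Joint 7 has come out near its limit, so I'll turn back about 160°.

Call:
carry_out:
  rows:
    - [0,0,0,0,0,1,85]
    - [0,0,0,0,0,1,85]
    - [0,0,0,0,0,1,85]
    - [0,0,0,0,0,1,85]
    - [0,0,0,0,0,1,85]

```text
t: 7.7
eef_pos: [0.5949, 0.0969, 0.2869]
tool_rot: [-0.371, 0.929, -0.0, 0.0]
wrist_force: [-0.1, -0.0, -0.1]
grip_width: 0.085
gripper_force: 0.0
```

Call:
carry_out:
  rows:
    - [0,0,0,0,0,1,85]
    - [0,0,0,0,0,1,85]
    - [0,0,0,0,0,1,85]
    - [0,0,0,0,0,1,85]
    - [0,0,0,0,0,1,85]

```text
t: 8.32
eef_pos: [0.5949, 0.0969, 0.2869]
tool_rot: [-0.031, 1.0, 0.0, 0.0]
wrist_force: [-0.0, 0.2, -0.2]
grip_width: 0.085
gripper_force: 0.0
```

Call:
carry_out:
  rows:
    - [0,0,0,0,0,1,85]
    - [0,0,0,0,0,1,85]
    - [0,0,0,0,0,1,85]
    - [0,0,0,0,0,1,85]
    - [0,0,0,0,0,1,85]

```text
t: 8.95
eef_pos: [0.595, 0.097, 0.2869]
tool_rot: [0.312, 0.95, 0.0, 0.0]
wrist_force: [-0.1, -0.1, 0.1]
grip_width: 0.0846
gripper_force: 0.0
```

Call:
carry_out:
  rows:
    - [0,0,0,0,0,1,85]
    - [0,0,0,0,0,1,85]
    - [0,0,0,0,0,1,85]
    - [0,0,0,0,0,1,85]
    - [0,0,0,0,0,0,85]

```text
t: 9.57
eef_pos: [0.5949, 0.0971, 0.2869]
tool_rot: [0.559, 0.829, -0.0, 0.0]
wrist_force: [0.4, 0.7, 0.1]
grip_width: 0.0847
gripper_force: 0.0
```

```bash
python3 - <<'E'
from h import *
w=cam("wrist"); p=cloud(w); X,Y,Z=p[...,0],p[...,1],p[...,2]
for nm,y0 in(("teal",.0965),("white",-.033)):
    m=(Z>.197)&(Z<.212)&(X>.545)&(X<.66)&(abs(Y-y0)<.045)
    if m.sum()>20: q=p[m]; print(nm,len(q),cv2.minEnclosingCircle(q[:,:2].astype(np.float32)),np.median(q,0))
E
python3 st.py .595 .0958 .165
```

```text
teal 4457 ((0.5950296521186829, 0.09413222223520279), 0.028165971860289574) [0.59436629 0.09567642 0.20269152]
white 3122 ((0.5855859518051147, -0.03476432338356972), 0.0289880633354187) [ 0.58554544 -0.03255882  0.20274574]
q [-0.417  0.448  0.346  1.473 -0.155  1.247  0.333] p [0.5949 0.097  0.2869] t 9.625
x [-0.376  0.926 -0.   ] y [ 0.926  0.376 -0.   ] f [ 0.2 -0.4 -0. ] tq [-0.02  0.04  0.01] 0.0850815934037072 0.0
delta units [-0.028 -0.01   3.047]
```

Call:
carry_out:
  rows:
    - [-0.05,-0.02,0.7,0,0,0,85]
    - [0,0,0.8,0,0,0,85]
    - [0,0,0.7,0,0,0,85]
    - [0,0,0.5,0,0,0,85]
    - [0,0,0.3,0,0,0,85]

```text
t: 10.25
eef_pos: [0.5946, 0.0946, 0.1659]
tool_rot: [0.558, 0.83, -0.0, -0.0]
wrist_force: [-0.0, 0.7, 0.5]
grip_width: 0.0849
gripper_force: 0.0
```

Call:
carry_out:
  rows:
    - [0,0,0,0,0,0,65]
    - [0,0,0,0,0,0,58]
    - [0,0,0,0,0,0,50]
    - [0,0,0,0,0,0,40]
    - [0,0,0,0,0,0,40]

```text
t: 10.88
eef_pos: [0.5957, 0.0945, 0.1682]
tool_rot: [0.559, 0.829, 0.001, 0.001]
wrist_force: [-0.8, 0.6, 6.7]
grip_width: 0.0549
gripper_force: 63.2
```

```bash
python3 st.py
```

```text
q [-0.396  0.541  0.318  1.658 -0.197  0.971  0.375] p [0.5957 0.0945 0.1682] t 10.875
x [-0.375  0.927 -0.   ] y [0.927 0.375 0.002] f [-0.8  0.6  6.7] tq [-0.11  0.21  0.06] 0.054857716393041614 63.18891369039193
```

Call:
carry_out:
  rows:
    - [0,0,-0.05,0,0,0.5,40]
    - [0,0,0,0,0,0.5,40]

```text
t: 11.12
eef_pos: [0.5951, 0.0946, 0.1693]
tool_rot: [0.616, 0.787, 0.0, 0.0]
wrist_force: [-0.7, 0.2, -0.4]
grip_width: 0.0547
gripper_force: 63.1
```

```bash
python3 st.py
```

```text
q [-0.421  0.545  0.359  1.657 -0.221  0.979  0.256] p [0.5951 0.0946 0.1693] t 11.125
x [-0.24   0.971  0.   ] y [0.971 0.24  0.001] f [-0.7  0.2 -0.4] tq [-0.03 -0.02 -0.05] 0.054746968806569526 63.11901532346383
```

Call:
carry_out:
  rows:
    - [0,0,0,0,0,0.5,40]
    - [0,0,0,0,0,0.5,40]

```text
t: 11.38
eef_pos: [0.595, 0.0947, 0.169]
tool_rot: [0.67, 0.742, 0.0, 0.0]
wrist_force: [-0.7, 0.3, -0.3]
grip_width: 0.0549
gripper_force: 63.1
```

```bash
python3 st.py
```

```text
q [-0.445  0.551  0.398  1.658 -0.246  0.983  0.141] p [0.595  0.0947 0.169 ] t 11.375
x [-0.103  0.995  0.   ] y [0.995 0.103 0.   ] f [-0.7  0.3 -0.3] tq [ 0.03 -0.03 -0.01] 0.05491862328708082 63.10807734495029
```

Call:
carry_out:
  rows:
    - [0,0,0,0,0,0.7,40]
    - [0,0,0,0,0,0.7,40]
    - [0,0,0,0,0,0.7,40]
    - [0,0,0,0,0,0.7,40]
    - [0,0,0,0,0,0.7,40]

```text
t: 12.0
eef_pos: [0.5949, 0.0948, 0.169]
tool_rot: [0.83, 0.558, 0.0, -0.0]
wrist_force: [0.7, 1.2, -0.9]
grip_width: 0.0545
gripper_force: 63.1
```

Call:
carry_out:
  rows:
    - [0,0,0,0,0,0.7,40]
    - [0,0,0,0,0,0.7,40]
    - [0,0,0,0,0,0.7,40]
    - [0,0,0,0,0,0.7,40]
    - [0,0,0,0,0,0.4,40]

```text
t: 12.62
eef_pos: [0.5949, 0.0948, 0.169]
tool_rot: [0.933, 0.361, 0.0, -0.0]
wrist_force: [-0.2, 0.9, -1.2]
grip_width: 0.0549
gripper_force: 63.1
```

```bash
python3 st.py
python3 - <<'E'
from h import *
w=cam("wrist"); s=cam("side"); cv2.imwrite("pics/b1.png",np.hstack([cv2.resize(w["color"],(400,300)),cv2.resize(s["color"][140:290,200:400],(400,300))]))
E
```

```text
q [-0.595  0.604  0.664  1.66  -0.422  1.026 -0.627] p [0.5949 0.0948 0.169 ] t 12.625
x [0.74  0.673 0.   ] y [ 0.673 -0.74  -0.   ] f [-0.2  0.9 -1.2] tq [-0.03 -0.02 -0.06] 0.05493694244078119 63.1141543854028
```

View pics/b1.png

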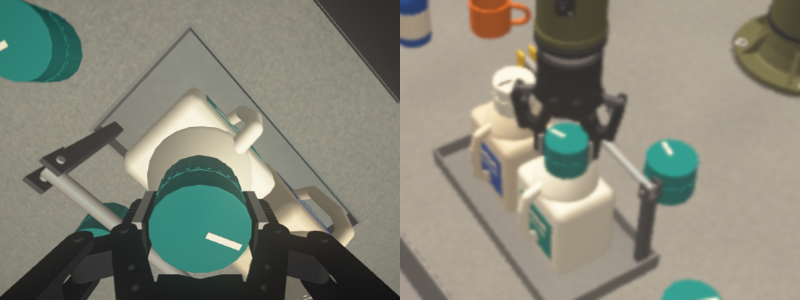

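The wrist picture shows the cap held between the fingers at (200,225), with its mark turned along with the gripper. It turned 70° clockwise with no stop. I'll lift gently and watch the force.

Call:
carry_out:
  rows:
    - [0,0,-0.1,0,0,0,40]
    - [0,0,-0.1,0,0,0,40]
    - [0,0,0,0,0,0,40]

```text
t: 13.1
eef_pos: [0.5953, 0.0945, 0.1775]
tool_rot: [0.932, 0.362, 0.001, 0.0]
wrist_force: [-0.1, 0.8, -0.0]
grip_width: 0.0547
gripper_force: 63.1
```

Call:
carry_out:
  rows:
    - [0,0,-0.3,0,0,0,40]
    - [0,0,-0.35,0,0,0,40]
    - [0,0,-0.35,0,0,0,40]
    - [0,0,-0.3,0,0,0,40]
    - [0,0,0,0,0,0,40]

```text
t: 13.72
eef_pos: [0.5956, 0.0945, 0.2302]
tool_rot: [0.932, 0.362, 0.001, 0.0]
wrist_force: [-1.0, -0.4, -0.7]
grip_width: 0.0549
gripper_force: 63.2
```

Call:
carry_out:
  rows:
    - [0,0,0,0,0,0,40]
    - [0,0,0,0,0,0,40]

```text
t: 13.98
eef_pos: [0.5947, 0.0947, 0.2283]
tool_rot: [0.932, 0.362, -0.001, -0.0]
wrist_force: [-0.0, -0.3, -1.3]
grip_width: 0.0549
gripper_force: 63.2
```

```bash
python3 st.py
python3 - <<'E'
from h import *
w=cam("wrist"); s=cam("side"); cv2.imwrite("pics/c1.png",np.hstack([cv2.resize(w["color"],(400,300)),cv2.resize(s["color"][140:290,200:400],(400,300))]))
p=cloud(s);hsv=cv2.cvtColor(s["color"],cv2.COLOR_BGR2HSV).astype(int)
m=((hsv[...,0]<6)|(hsv[...,0]>174))&(hsv[...,1]>170)&(abs(p[...,0]-.517)<.05)&(abs(p[...,1])<.08)
print("tab",np.median(p[m],0))
m=(hsv[...,0]>78)&(hsv[...,0]<98)&(hsv[...,1]>120)&(abs(p[...,0]-.595)<.05)&(abs(p[...,1]-.095)<.05)&(p[...,2]>.165)
print("cap",m.sum(),np.percentile(p[m],[1,99],axis=0).round(4))
E
```

```text
q [-0.613  0.551  0.696  1.575 -0.376  1.154 -0.667] p [0.5947 0.0947 0.2283] t 13.975
x [ 0.738  0.674 -0.001] y [ 0.674 -0.738 -0.001] f [-0.  -0.3 -1.3] tq [-0.   -0.08 -0.01] 0.05489376745669117 63.21362499380484
tab [ 0.51500711 -0.03771866  0.1557599 ]
cap 315 [[0.5714 0.074  0.2372]
 [0.6227 0.1238 0.2651]]
```

View pics/c1.png

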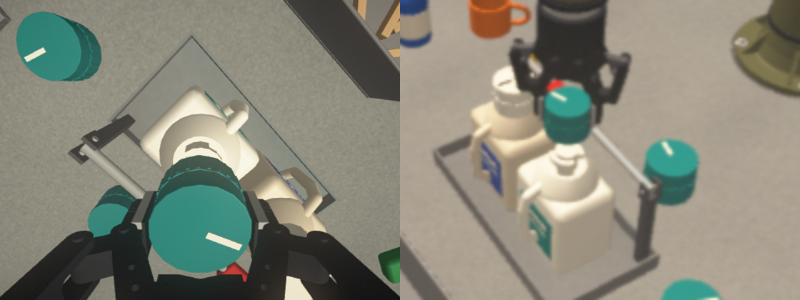

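The pictures show the cap held level above the bare neck at (567,115), top at 0.262 m, so its lower edge is about 35 mm above the neck. The bar is down with its tab at z 0.156 m, and the white cap is in place.

```bash
python3 -c "
from rig import job; print(job.job_done())"
```

```text
the job is handed in; nothing more can be done
None
```

The bar is shut in its catch, and the teal cap loosened clockwise and is held still and level about 35 mm above its jug's neck; the job was handed in at about 14 s, with no verdict returned.

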